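# Index the lens dial and queue the next carrier

### The arm

A 6-joint arm with a two-finger parallel gripper is mounted at the origin on the work surface. World frame = base frame: x ahead of the robot, y to its left, z up, the work surface at z = 0. Lengths are in m, angles in rad, forces in N, time in s.
With the tool pointing down it reaches from about 0.3 to 0.85 m from the base axis. Payload 5.4 kg.
Tool frame: the origin (TCP) lies at the very end of the fingers, on their centre line; the grasp point (between the pads) lies 19 mm behind it; z points along the fingers, y is the line along which they close (so a half turn about z gives the same grasp; the last joint's range is limited). The gripper opens to 85 mm and grips with 20 to 120 N. Pads are 22 mm wide; open, the fingers measure 114 mm over their backs; the gripper's body (76 mm by 85 mm) begins 54 mm behind the grasp point. The pads swing forward as they close: fully open they stand 13 mm farther back than shut.
Start: joints at [-1.383, 0.158, 1.597, -0, 1.386, -0.21], TCP at [0.223, -0.53, 0.231] pointing down, gripper open.
Joint ranges: [-2.91, 2.91], [-0.94, 2.29], [0.18, 2.7], [-1.29, 4.43], [0.17, 2.64], [-3, 3]. Speed limits (rad/s): [2.57, 2.57, 3.14, 3.14, 3.14, 3.14].

### API

Orientations are given as [roll, pitch, yaw] about the fixed x, y, z axes, in that order (R = Rz(yaw) Ry(pitch) Rx(roll)).
In Python, from station import bot gives the robot as it stands. Calls block until the motion is done:
- bot.reach(position, orientation): joint-space move of the TCP to a pose.
- bot.servo_line(position, max_speed=0.15, frame=None): straight line of the TCP; frame=None keeps the orientation; max_speed is the mean speed in m/s.
- bot.move_joints(angles): joint-space move.
- bot.open_gripper() and bot.grab(grip_force=None): open the fingers fully, or close them until they stop; grip_force is the grip in N (None keeps the last).
- bot.wait(seconds).
- bot.ik(position, orientation): joint angles nearest the present ones, or None.
- bot.read_camera(name): name is "side" or "top" or "wrist"; returns a dict with "pixels" (400x640x3 uint8, blue, green, red), "fx", "fy", "cx", "cy" (pixels), "k1" (the pictures are not rectified: a ray, as slopes to the right and down, at radius r is drawn at 1 + k1 r^2 times it, then the intrinsics apply), "xyz" and "orientation" of the camera in the world. Camera axes: x right, y down, z forward; pixel columns grow to the right and rows downward; lengths in m; the calibration is good to about 2 mm. A picture is of the moment at which its call begins. There is no depth.
A pose or a line that the arm cannot do raises bot.Unreachable and nothing moves.
- bot.finish_job(): hands the job in; it is judged then, once.
Trained networks look in a picture, given as the dict that the camera call returned (one of the last four; its "shot" number tells which), for a name from the list of things; names that differ only in an ending like _2 or _b are one class to them, and where a whole thing is asked for, a point or a joint stands for the part that bears it (a point fixed in the world has none). Each returns a list of dicts, best first, with "score" (0 to 1); they miss things now and then, are a little off and sometimes report something else, mostly with a low value. They report only what shows in the picture. A call takes as long as a camera call.
- bot.recognise(picture, name): "xy" ([column, row] in pixels, amid what is visible of it).
- bot.place_of(picture, name): "xy" ([column, row] in pixels: a listed point, or the origin of a listed thing).
Readings, each from a call of its own:
- bot.get_clock(): time.
- bot.get_joints(): joint angles.
- bot.get_joint_vel(): joint speeds.
- bot.get_joint_efforts(): joint torques, N m.
- bot.get_ee_pos(): TCP position.
- bot.get_orientation(): TCP orientation.
- bot.get_contact_force(): force on the tool from outside, world axes, zero at the start.
- bot.get_moment(): the same for the moment, N m.
- bot.get_width(): finger opening in m.
- bot.get_gripper_force(): force on a finger pad.
Only numpy, scipy, OpenCV 4.12 (cv2) and the standard library are available. Lean on these libraries where they do the work, as an engineer would, in place of code of your own. Each camera call takes 0.05 s, during which the arm holds its last target. There are 200 camera calls.

### The job

Pull the dial's lock plunger out, turn the dial one station so that the loaded lens carrier (the plate with the two lens barrels on top, at the dial's left or right) comes to the unload side facing the robot and clicks into its detent, and push the plunger fully back in. Then lift that carrier off the dial, lay it lengthwise in the outfeed channel, lenses up, and close it up flush against the carrier already waiting there, leaving no gap. Leave the waiting carrier at its end stop, the blank plate in its nest on the dial, and everything else on the table where it is.

Things in the scene. Friction and masses are not known exactly. Their poses are not given: they have to be found in the camera images.
- indexer: Fixed base of the rotary indexing dial. Origin on the table under the dial's axis, z up; its -x side (towards the robot) is the unload side, the lock plunger is on its -y side. On it turns an aluminium disc of radius 150 mm, top 54 mm above the table, with a low hub (44 mm across, 8 mm high) and four nests, centres 90 mm from the axis, at rest on the -x, +y, +x and -y sides of the base.
- post_l (a point): Centre of the top, 114 mm above the table, of one of four round steel posts for turning the dial: 24 mm diameter, 60 mm tall, fixed rigidly to the disc (do not spin), 135 mm from the axis, midway between the nests. This one starts at the base's (-x, +y) diagonal and moves with the disc.
- post_r (a point): The same for the post that starts at the base's (-x, -y) diagonal.
- dial (a joint): Disc angle about the base's z, rad, positive anticlockwise from above, 0 at the start. Turns both ways, detent every 90 deg (1.571): leaving a rest takes up to about 10 N at a post; past 45 deg it is pulled on to the next rest, and let go it settles within 0.03 rad. Held within about 0.03 rad by the plunger's tongue while that is in.
- lock (a joint): Travel of the lock plunger, m: 0 fully in (locked), 0.036 fully out. Slides straight away from the dial's axis, along -y of indexer. Its tongue is clear of the disc's notches above 0.025. Stays where it is left; takes about 3 N to slide. Goes in only with the dial in a detent.
- lock_knob (a point): Centre of the top face of the plunger's upright round black knob, 24 mm diameter, 45 mm tall, top 97 mm above the table; moves with the plunger (215 mm from the dial's axis when fully in).
- unload (a point): Centre of the unload nest place, on the disc's top surface at the base's -x side (90 mm from the axis, 54 mm up); fixed to the base, same axes. Empty at the start. Every nest holds a carrier with its long side tangential, between steel lips 6 mm high with 1.5 mm clearance; there are no lips within 30 mm of the middle of the long sides.
- rear (a point): The same on the far (+x) side of the base; empty at the start.
- carrier: The loaded lens carrier: brown-orange plate 90 (x) x 48 (y) x 24 mm (z) with two black lens barrels of 39 mm diameter, 16 mm high, on top (40 mm high in all), about 0.2 kg. Origin at the centre of its underside. At the start in the dial's left (+y) or right (-y) nest. Grip it across its 48 mm width, at the middle of the long sides, above the 6 mm lips.
- blank: The blank carrier: the same plate with no barrels (two flat dark discs), 24 mm high, in the nest across the axis from the loaded one. Origin at the centre of its underside.
- outfeed: Fixed straight outfeed channel, 340 mm long along its x axis, origin on the table under its middle. Channel floor 20 mm above the table, 54 mm wide between two side rails 6 mm high and 6 mm thick. At its +x end (away from the robot) an end stop with its face at x = +150 mm; the -x end is open.
- queued: A second loaded lens carrier exactly like the first, already lying lengthwise in the channel against the end stop (within 2 mm), so that its centre is about 104 mm along +x of the outfeed's origin. Origin at the centre of its underside; loose.
- screwdriver: Bystander: screwdriver, 190 mm long, lying at the left of the dial, towards the robot; origin near its middle.
- solvent_bottle: Bystander: white bottle, 64 mm diameter, 150 mm tall; origin at centre of underside.
- lens_cap: Bystander: flat black round cap, 66 mm diameter, 22 mm high, standing between robot, dial and outfeed; origin at centre of underside.
- spacer_ring: Bystander: aluminium ring, 90 mm outside, 20 mm high, beyond the dial; origin at centre of underside.
- gauge_block: Bystander: steel block 60 x 100 x 40 mm, at the right of the outfeed; origin at centre of underside.
- scrap_bin: Bystander: grey open bin 160 x 130 x 60 mm at the right; origin at centre of underside.

How it is judged:
By the outcome, as a careful person would: the job done as asked, in the order asked, and still so for the second after the job is handed in, with the robot touching nothing.
It also fails if it takes over 72 s, if anything falls off the work surface, if the arm or the gripper's body presses on something with over 40 N, if the wrist force passes 120 N, or if a joint passes its speed limit or range.

## Working session

There is one attempt and no reset: what is moved stays moved. The work goes in short steps, each a Python script; the robot and the scene stay as the last script left them, time stands still between calls to the robot, and variables do not carry over. Pictures are saved under pics/ and viewed, at most 10 in all, crops included, and the job is handed in when it is done.

```bash
mkdir -p pics; ls; cat > h.py <<'E'
import numpy as np, cv2
from scipy.spatial.transform import Rotation as R
from scipy.optimize import least_squares
from station import bot
def K(p): return np.array([[p["fx"],0,p["cx"]],[0,p["fy"],p["cy"]],[0,0,1]])
def rot(p):
    o=np.array(p["orientation"],float)
    return o if o.shape==(3,3) else R.from_euler("xyz",o).as_matrix()
def ray(p,xy):
    d=np.array([p["k1"],0,0,0,0.])
    u=cv2.undistortPointsIter(np.array([[xy]],float),K(p),d,None,None,(3,100,1e-10))[0,0]
    v=rot(p)@np.r_[u,1]
    return np.array(p["xyz"],float),v/np.linalg.norm(v)
def atz(p,xy,z):
    o,v=ray(p,xy); return o+v*(z-o[2])/v[2]
def tri(obs):
    A=np.zeros((3,3));b=np.zeros(3);rs=[ray(p,xy) for p,xy in obs]
    for o,v in rs:
        M=np.eye(3)-np.outer(v,v);A+=M;b+=M@o
    X=np.linalg.solve(A,b)
    return X,[np.linalg.norm(np.cross(X-o,v)) for o,v in rs]
def proj(p,X):
    c=rot(p).T@(np.array(X)-p["xyz"]);s=c[:2]/c[2]
    s=s*(1+p["k1"]*(s@s));return np.array([p["fx"]*s[0]+p["cx"],p["fy"]*s[1]+p["cy"]])
def down(yaw): # tool pointing down; tool y axis dir = yaw-90deg
    return [np.pi,0,yaw]
E
python3 - <<'E'
from h import *
ps={}
for n in("top","side"):
    p=bot.read_camera(n);ps[n]=p;cv2.imwrite(f"pics/{n}0.png",p["pixels"])
    print(n,p["fx"],p["k1"],p["xyz"],p["orientation"])
names=["indexer","post_l","post_r","lock_knob","unload","rear","carrier","blank","outfeed","queued","lens_cap","screwdriver","solvent_bottle","gauge_block"]
for k in names:
    r={n:bot.place_of(ps[n],k)[:2] for n in ps}
    for n in r: print(k,n,[(np.round(d["xy"],1).tolist(),round(d["score"],2)) for d in r[n]])
    if all(r.values()):
        X,e=tri([(ps[n],r[n][0]["xy"]) for n in ps]);print("   ",X.round(4),np.round(e,4))
print(bot.get_clock(),bot.get_orientation())
E
```

```text
pics
top 419.50021338478325 -0.01847775611444804 [ 0.45341366 -0.01894392  1.30168296] [-3.04289238  0.0172675  -1.59071626]
side 491.13519700326196 -0.12632744680613045 [0.29098413 0.96530066 1.28246342] [-2.44532301 -0.01542951 -2.81138743]
indexer top [([271.3, 188.0], 0.73)]
indexer side [([304.7, 249.9], 0.8)]
    [ 0.607   0.133  -0.0077] [0.006 0.006]
post_l top [([234.0, 219.9], 0.93), ([301.7, 215.5], 0.58)]
post_l side [([342.9, 211.7], 0.85), ([325.0, 258.5], 0.63)]
    [0.4878 0.1866 0.2991] [0.0128 0.0128]
post_r top [([234.0, 219.9], 0.93), ([301.7, 215.5], 0.58)]
post_r side [([342.9, 211.7], 0.85), ([325.0, 258.5], 0.63)]
    [0.4878 0.1866 0.2991] [0.0128 0.0128]
lock_knob top [([341.0, 183.2], 0.57), ([273.1, 189.6], 0.49)]
lock_knob side [([325.6, 180.8], 0.64)]
    [ 0.6073 -0.0807  0.0963] [0.0025 0.0025]
unload top [([269.9, 214.4], 0.65), ([477.5, 265.6], 0.18)]
unload side [([333.4, 243.1], 0.6)]
    [0.5176 0.129  0.0668] [0.008 0.008]
rear top [([271.6, 159.1], 0.61), ([272.4, 189.3], 0.18)]
rear side [([276.7, 229.0], 0.9)]
    [0.6951 0.1256 0.0513] [0.001
[... 444 characters left out ...]
084 -0.2752  0.0262] [0.0058 0.0058]
lens_cap top [([335.6, 261.0], 0.72), ([267.1, 213.6], 0.41)]
lens_cap side [([392.9, 219.8], 0.86), ([293.4, 260.1], 0.38)]
    [ 0.3726 -0.0634  0.0112] [0.0101 0.0101]
screwdriver top [([199.4, 265.4], 0.74)]
screwdriver side [([350.8, 332.4], 0.71)]
    [ 0.3785  0.3589 -0.001 ] [0.0023 0.0023]
solvent_bottle top [([156.3, 209.9], 0.95)]
solvent_bottle side [([276.4, 358.5], 0.61)]
    [ 0.5513  0.4985 -0.0075] [0.0001 0.0001]
gauge_block top [([455.6, 187.3], 0.92), ([405.6, 221.6], 0.32)]
gauge_block side [([355.5, 133.0], 0.83), ([294.3, 259.8], 0.32)]
    [ 0.6002 -0.4401  0.0047] [0.001 0.001]
1.5 [-3.14154095e+00 -1.09612967e-06  3.97798801e-01]
```

View pics/top0.png

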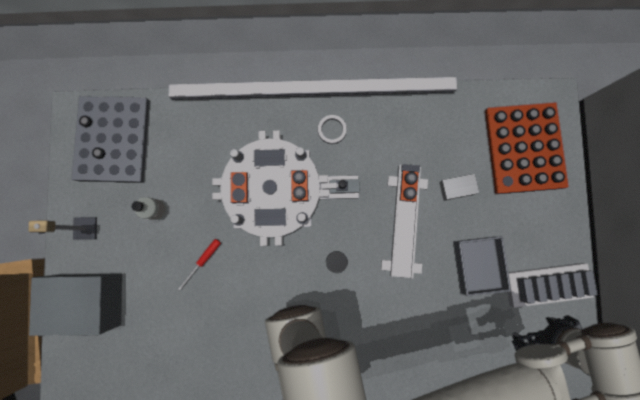

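View pics/side0.png

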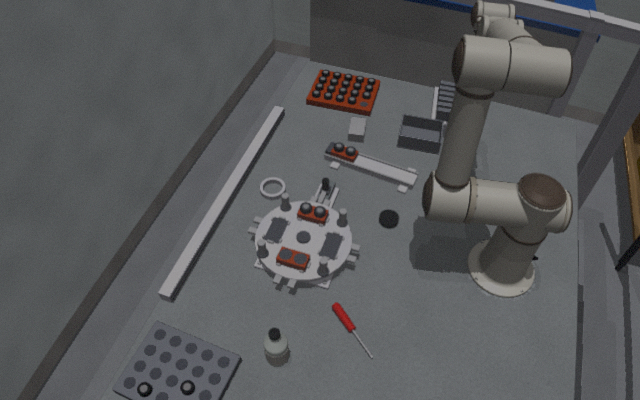

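The top view shows the loaded carrier at (300,185), in the right (-y) nest next to the plunger (343,185). The blank is at (238,187), the hub at (270,187) and the queued carrier at (409,182). The dial therefore has to turn clockwise, to -1.571. The side view agrees. I'll refine this with the wrist camera.

```bash
python3 - <<'E'
from h import *
import pickle
bot.reach([0.50,-0.10,0.36],down(0.0));print(bot.get_clock())
P=[]
def shot():
    p=bot.read_camera("wrist");P.append(p);cv2.imwrite(f"pics/w{len(P)}.png",p["pixels"]);print(p["xyz"],p["orientation"],p["fx"],p["k1"],bot.get_ee_pos())
    o={}
    for k in ["indexer","post_l","lock_knob","unload","rear","carrier","blank","outfeed","queued","lens_cap"]:
        o[k]=[(d["xy"],d["score"]) for d in bot.place_of(p,k)[:4]]
    return p,o
D=[shot()]
bot.reach([0.42,0.08,0.36],down(0.0));D.append(shot());print(bot.get_clock())
pickle.dump(D,open("d.pkl","wb"))
for k in D[0][1]:
    for p,o in D: print(k,[(np.round(x,1).tolist(),round(s,2)) for x,s in o[k]])
    if D[0][1][k] and D[1][1][k]:
        X,e=tri([(p,o[k][0][0]) for p,o in D]);print("    ",X.round(4),np.round(e,4))
E
```

```text
3.4083
[ 0.5774725  -0.09973305  0.50194897] [ 2.83248798e+00  1.47712634e-03 -1.57291308e+00] 288.3519965078326 0.0037166608812645484 [ 0.49981396 -0.10071719  0.35959305]
[0.49792708 0.08044447 0.5024653 ] [ 2.83361646e+00  7.95605223e-04 -1.57227849e+00] 288.3519965078326 0.0037166608812645484 [0.42062012 0.07901839 0.3599108 ]
5.3167
indexer [([178.0, 80.9], 0.98)]
indexer [([287.2, 26.9], 0.93)]
     [ 0.6114  0.1291 -0.0025] [0.0008 0.0008]
post_l [([77.1, 153.9], 0.83), ([218.8, 148.6], 0.56)]
post_l [([354.4, 86.3], 0.81), ([200.0, 90.7], 0.69)]
     [0.5264 0.0615 0.3047] [0.0186 0.0186]
lock_knob [([304.2, 75.8], 0.97)]
lock_knob [([449.5, 6.7], 0.79)]
     [ 0.6112 -0.0808  0.0929] [0.0004 0.0004]
unload [([164.9, 144.3], 0.64)]
unload [([280.1, 87.1], 0.61)]
     [0.5191 0.1351 0.0601] [0.0013 0.0013]
rear [([146.8, 8.0], 0.87)]
rear [([283.3, 24.1], 0.68)]
     [0.6464 0.1233 0.0697] [0.0476 0.0476]
carrier [([219.8, 79.1], 0.64)]
carrier [([347.1, 17.0], 0.79), ([282.1, 87.7], 0.64)]
     [0.6097 0.0419 0.0569] [0.0007 0.0007]
blank [([93.2, 79.8], 0.63)]
blank [([213.0, 19.9], 0.84)]
     [0.6083 0.2255 0.0532] [0.0016 0.0016]
outfeed [([416.6, 148.1], 0.78), ([216.7, 149.7], 0.72)]
outfeed [([534.4, 99.5], 0.71)]
     [ 0.5038 -0.2651  0.0142] [0.0009 0.0009]
queued [([441.2, 83.1], 0.84)]
queued [([568.1, 25.6], 0.9)]
     [ 0.6074 -0.2935  0.0124] [0.0005 0.0005]
lens_cap [([298.6, 215.1], 0.92)]
lens_cap [([400.9, 172.7], 0.96)]
     [ 0.3828 -0.0627  0.0122] [0.0001 0.0001]
```

```bash
python3 - <<'E'
from h import *
import pickle
(p1,o1),(p2,o2)=pickle.load(open("d.pkl","rb"))
for n,a,b in(("post_l",o1["post_l"][0][0],o2["post_l"][1][0]),("post_r",o1["post_l"][1][0],o2["post_l"][0][0])):
    X,e=tri([(p1,a),(p2,b)]);print(n,X.round(4),np.round(e,4))
c=.135/2**.5
M=dict(indexer=[0,0,0],knob=[0,-.215,.097],unload=[-.09,0,.054],carrier=[0,-.09,.054],blank=[0,.09,.054],pl=[-c,c,.114],pr=[-c,-c,.114])
obs=[]
for p,o,l,r in((p1,o1,0,1),(p2,o2,1,0)):
    for k in M: 
        xy={"knob":lambda:o["lock_knob"][0][0],"pl":lambda:o["post_l"][l][0],"pr":lambda:o["post_l"][r][0]}.get(k,lambda:o[k][0][0])()
        obs.append((p,k,xy))
def X(v,m): return R.from_euler("z",v[2]).apply(m)+[v[0],v[1],0]
f=lambda v:np.concatenate([proj(p,X(v,M[k]))-xy for p,k,xy in obs])
s=least_squares(f,[.61,.13,0],loss="soft_l1");print(s.x)
for (p,k,_),e in zip(obs,f(s.x).reshape(-1,2)):print(k,e.round(1))
for k in M:print(k,X(s.x,M[k]).round(4))
# outfeed: top-view
E
```

```text
post_l [0.5125 0.2325 0.1075] [0.0013 0.0013]
post_r [0.5188 0.0351 0.1121] [0.0004 0.0004]
[0.60969489 0.13347958 0.00753311]
indexer [-3.   1.5]
knob [ 0.5 -0.1]
unload [ 3.  -1.7]
carrier [-0.2  0.1]
blank [1.8 0.5]
pl [-1.6 -0.8]
pr [-1.7  3.3]
indexer [-3.2  0.3]
knob [ 2.  -1.5]
unload [2.5 0.6]
carrier [-1.5 -0.4]
blank [ 0.5 -2. ]
pl [ 1.8 -0.2]
pr [-1.8  2.9]
indexer [0.6097 0.1335 0.    ]
knob [ 0.6113 -0.0815  0.097 ]
unload [0.5197 0.1328 0.054 ]
carrier [0.6104 0.0435 0.054 ]
blank [0.609  0.2235 0.054 ]
pl [0.5135 0.2282 0.114 ]
pr [0.515  0.0373 0.114 ]
```

View pics/w1.png

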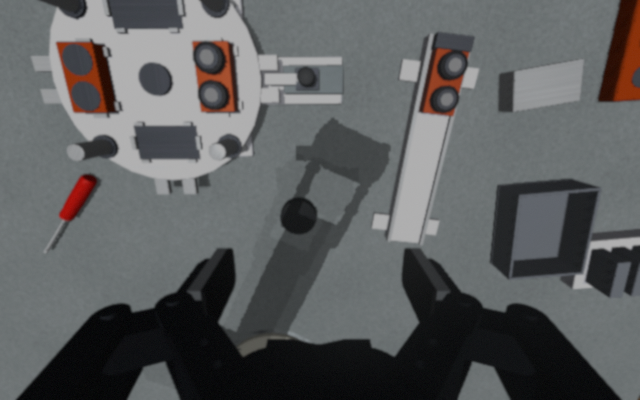

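w1 shows the knob at (306,77) with clear space around it, the loaded carrier at (215,77), the empty unload nest at (166,140), and the queued carrier at (444,80). The indexer fit agrees with the stated sizes to about 3 mm. Next I'll pull the plunger, gripping along y.

```bash
python3 - <<'E'
from h import *
k=np.array([.6112,-.081])
bot.reach([*k,.15],down(0.0))
bot.servo_line([*k,.066],0.12);print(bot.get_contact_force())
bot.grab(30);print(bot.get_width(),bot.get_ee_pos(),bot.get_contact_force(),bot.get_gripper_force())
p=np.array(bot.get_ee_pos())
bot.servo_line([p[0],p[1]-.034,p[2]],0.08);print(bot.get_ee_pos(),bot.get_contact_force(),bot.get_width())
bot.open_gripper();q=bot.get_ee_pos()
print(bot.get_contact_force())
bot.servo_line([q[0],q[1],.17],0.2)
pic=bot.read_camera("wrist");cv2.imwrite("pics/w3.png",pic["pixels"])
r=bot.place_of(pic,"lock_knob");print([(atz(pic,d["xy"],.097).round(4),d["score"]) for d in r[:2]],bot.get_clock())
for n in("post_l",):print([(atz(pic,d["xy"],.114).round(4),d["score"]) for d in bot.place_of(pic,n)])
E
```

```text
[0.32264019 0.25508432 0.91995037]
0.023155174071099377 [ 0.61144511 -0.08265639  0.06666469] [-0.78520677 -4.66058716  1.49826225] 31.985117197036743
[ 0.6115946  -0.11791117  0.06669035] [ 0.7328728  -3.12994688 -0.23611054] 0.023115045658996268
[0.63229974 0.16312488 0.25978838]
[(array([ 0.6101, -0.1152,  0.097 ]), 0.56)] 9.975
[(array([0.5189, 0.0378, 0.114 ]), 0.81)]
```

View pics/w3.png

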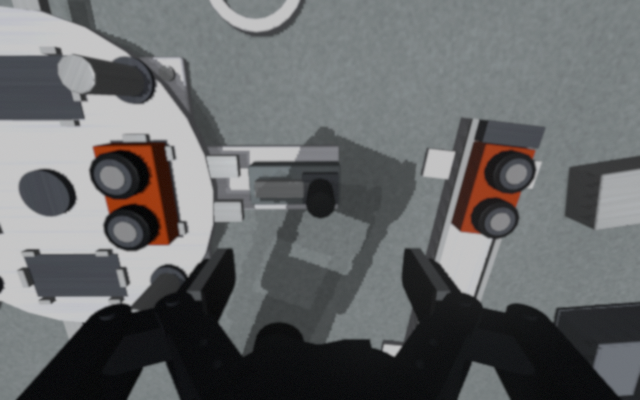

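w3 shows the knob pulled out, at (320,195), and the disc undisturbed. Next is the dial.

```bash
python3 - <<'E'
from h import *
C=np.array([.6097,.1335]);y0=.0075
def pose(a,r=.135):
    th=np.deg2rad(225+a)+y0;return [*(C+r*np.array([np.cos(th),np.sin(th)])),.084],down(np.pi/4+y0+np.deg2rad(a))
P,o=pose(0)
print(bot.ik(P,o),bot.ik(*pose(-90)))
bot.reach([P[0],P[1],.19],o);bot.servo_line(P,0.15);print(bot.get_contact_force())
bot.grab(40);print(bot.get_width(),bot.get_ee_pos(),bot.get_contact_force())
for a in range(-10,-91,-10):
    P,o=pose(a);bot.servo_line(P,0.10,o);f=np.array(bot.get_contact_force());print(a,f.round(1))
    if np.linalg.norm(f)>60: print("STOP");break
print(bot.get_width())
bot.open_gripper();print(bot.get_contact_force());bot.servo_line([P[0],P[1],.19],0.2);
print(bot.get_clock())
E
```

```text
[-1.62004843e-01  1.77030289e-01  1.88812222e+00 -4.44089210e-16
  1.07644015e+00  6.15893320e-01] [ 2.03223291e-01  2.85299291e-01  1.75798965e+00 -4.44089210e-16
  1.09830371e+00  2.55191778e+00]
[0.41489897 0.83969028 0.55943136]
0.022859232352574515 [0.51534629 0.03712727 0.08453627] [-0.73020453 -1.53236253  3.52876059]
-10 [ 1.9 -4.6  0.3]
-20 [ 4.1 -8.6 -1.8]
-30 [ 3.6 -9.7 -0.3]
-40 [ 3.7 -2.4  4.1]
-50 [4.9 1.4 1.9]
-60 [6.7 4.8 1. ]
-70 [7.4 2.8 0.1]
-80 [7.8 0.8 1. ]
-90 [ 3.9 -4.3  3.8]
0.022762070024125027
[ 1.02342761 -0.20351715  0.21228308]
17.0
```

```bash
python3 - <<'E'
from h import *
k=[.6113,-.1175]
bot.reach([*k,.16],down(0.0));bot.servo_line([*k,.066],0.15)
bot.grab(40);p=np.array(bot.get_ee_pos());print(p,bot.get_width(),bot.get_contact_force())
y=-.088;bot.servo_line([p[0],y,.066],0.08);print(bot.get_ee_pos(),bot.get_contact_force())
for i in range(12):
    y+=.0012;bot.servo_line([p[0],y,.066],0.05);f=bot.get_contact_force();print(round(y,4),np.round(f,1),round(bot.get_ee_pos()[1],4))
    if f[1]<-14: break
print(bot.get_width());bot.open_gripper();q=bot.get_ee_pos();bot.servo_line([q[0],q[1],.17],.25)
bot.reach([.44,-.04,.34],down(0.0))
pic=bot.read_camera("wrist");cv2.imwrite("pics/w4.png",pic["pixels"])
import pickle;pickle.dump(pic,open("w4.pkl","wb"))
for n,z in(("lock_knob",.097),("post_l",.114),("carrier",.054),("unload",.054),("outfeed",0),("queued",.02)):
    print(n,[(np.round(d["xy"],1),atz(pic,d["xy"],z).round(4),round(d["score"],2)) for d in bot.place_of(pic,n)[:3]])
print(bot.get_clock())
E
```

```text
[ 0.61147442 -0.11766601  0.06648488] 0.022882975993506607 [-1.22663125 -0.01926806  3.64034466]
[ 0.61133243 -0.08681747  0.06641846] [-3.37480777  2.17534199  5.97394828]
-0.0868 [-2.4 -1.   6.6] -0.0865
-0.0856 [-3.7 -1.7  5.9] -0.0856
-0.0844 [-3.5 -1.6  5.4] -0.0846
-0.0832 [-3.1 -3.1  5. ] -0.0834
-0.082 [-3.4 -3.9  4.9] -0.0826
-0.0808 [-3.  -8.4  4.8] -0.0826
-0.0796 [ -3.8 -10.9   4. ] -0.0826
-0.0784 [ -4.2 -15.5   2.9] -0.0825
0.02259478112169052
lock_knob [(array([352.9,  19.6]), array([ 0.6097, -0.0788,  0.097 ]), 0.83)]
post_l [(array([ 97.5, 100.9]), array([0.5198, 0.2283, 0.114 ]), 0.82)]
carrier [(array([196.5, 101.3]), array([0.5195, 0.1331, 0.054 ]), 0.63)]
unload []
outfeed [(array([467.6, 111.7]), array([ 0.5033, -0.2766,  0.    ]), 0.73), (array([351.5,  17.5]), array([ 0.6357, -0.0867,  0.    ]), 0.65), (array([333.1, 184.8]), array([ 0.3822, -0.0635,  0.    ]), 0.36)]
queued [(array([493.8,  34.7]), array([ 0.6087, -0.2872,  0.02  ]), 0.68)]
24.75
```

View pics/w4.png

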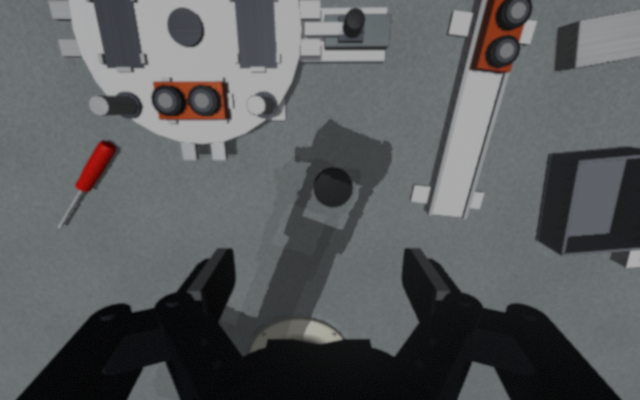

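w4 shows the loaded carrier in the unload nest (190,101), the posts at (110,103) and (262,103), and the knob at (353,20) back at its hard stop. The stop y of -0.0825 matches the position before the pull. Next I'll measure the outfeed from close by.

```bash
python3 - <<'E'
from h import *
import pickle
D=[]
for i,(x,y) in enumerate([(.62,-.22),(.62,-.33)]):
    bot.reach([x,y,.27],down(0.0));p=bot.read_camera("wrist");D.append(p);cv2.imwrite(f"pics/o{i}.png",p["pixels"])
    p["det"]={n:[(d["xy"],d["score"]) for d in bot.place_of(p,n)[:2]] for n in("queued","outfeed","carrier")}
    for n,z in(("queued",.02),("outfeed",0.)): print(n,[(np.round(q,1),atz(p,q,z).round(4),round(s,2)) for q,s in p["det"][n]])
for n in("queued","outfeed"):
    if all(d["det"][n] for d in D): print(n,tri([(d,d["det"][n][0][0]) for d in D]))
pickle.dump(D,open("o.pkl","wb"));print(bot.get_clock())
cv2.imwrite("pics/o.png",np.vstack([D[0]["pixels"][:290],D[1]["pixels"][:290]]))
E
```

```text
queued [(array([ 20.3, 103. ]), array([0.6978, 0.1684, 0.02  ]), 0.22)]
outfeed [(array([356.7, 234.7]), array([ 0.5008, -0.278 ,  0.    ]), 0.68)]
queued [(array([290.7, 172.4]), array([ 0.6056, -0.2903,  0.02  ]), 0.9)]
outfeed [(array([286.5, 232.4]), array([ 0.5047, -0.2787,  0.    ]), 0.68)]
queued (array([ 0.71035175, -0.33746581,  0.52766699]), [np.float64(0.013882870666578777), np.float64(0.013882870666578735)])
outfeed (array([ 0.5016883 , -0.27831063, -0.00227672]), [np.float64(0.0017887887937674026), np.float64(0.0017887887937674135)])
26.7
```

View pics/o.png

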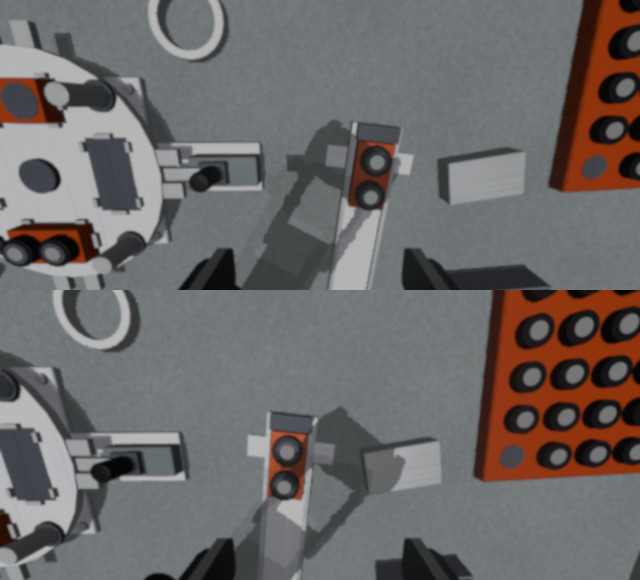

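Both crops show the queued carrier: lenses at (376,162) and (371,196) in the first view, and at (289,160) and (285,196) in the second. The channel is visible to its edges. Next I'll refine with the lens centres and the rail edges.

```bash
cat > m.py <<'E'
from h import *
import pickle
D=pickle.load(open("o.pkl","rb"));w4=pickle.load(open("w4.pkl","rb"));w1=pickle.load(open("d.pkl","rb"))[0][0]
def blob(p,g,r=14):
    im=cv2.cvtColor(p["pixels"],cv2.COLOR_BGR2GRAY).astype(np.float32);x,y=g
    w=im[y-r:y+r+1,x-r:x+r+1];m=(w>(w[r-3:r+4,r-3:r+4].mean()+w.min())/2).astype(np.uint8)
    n,l,s,c=cv2.connectedComponentsWithStats(m);i=l[r,r];return c[i]+[x-r,y-r],s[i,4]
Q=[]
for a,b in(((376,162),(289,160)),((371,196),(285,196))):
    A,B=blob(D[0],a),blob(D[1],b);X,e=tri([(D[0],A[0]),(D[1],B[0])]);Q.append(X);print(A[1],B[1],X.round(4),np.round(e,4))
d=Q[0]-Q[1];print("queued",(Q[0]+Q[1])/2,np.linalg.norm(d),np.rad2deg(np.arctan2(d[1],d[0])))
Q=[]
for a,b in(((170,100),(21,251)),((206,100),(56,252))):
    A,B=blob(w4,a,11),blob(D[0],b,11);X,e=tri([(w4,A[0]),(D[0],B[0])]);Q.append(X);print(A,B,X.round(4),np.round(e,4),atz(w4,A[0],.094).round(4))
d=Q[0]-Q[1];print("carrier",(Q[0]+Q[1])/2,np.linalg.norm(d),np.rad2deg(np.arctan2(d[1],d[0])))
G=[]
for p in(w1,w4,*D):
    im=cv2.GaussianBlur(cv2.cvtColor(p["pixels"],cv2.COLOR_BGR2GRAY).astype(np.float32),(0,0),1)
    G.append((p,im))
def cost(v,rng):
    s=[]
    for p,im in G:
        for side in(-1,1):
            a=[];
            for x in np.arange(*rng,.01):
                c,t=np.cos(v[1]),np.sin(v[1])
                q=[proj(p,[.5+c*x-t*l,v[0]+t*x+c*l,.026]) for l in(side*.0315,side*.0345)]
                if max(q[0][1],q[1][1])<235: a.append([*q[0],*q[1]])
            if len(a)<4: continue
            a=np.array(a,np.float32);g=lambda k:cv2.remap(im,a[:,k],a[:,k+1],1)[:,0] if 0 else cv2.remap(im,a[:,k:k+1].copy(),a[:,k+1:k+2].copy(),cv2.INTER_LINEAR)[:,0]
            s.append(np.median(g(0)-g(2)))
    return np.mean(s),np.round(s,0)
best=max(((cost((y,t),(-.16,.05))[0],y,t) for y in np.arange(-.290,-.265,.001) for t in np.deg2rad(np.arange(-11,-2,.5))))
print(best,np.rad2deg(best[2]),cost(best[1:],(-.16,.05))[1])
E
python3 m.py
```

```text
191 265 [ 0.6298 -0.2899  0.0623] [0.0011 0.0011]
170 183 [ 0.5835 -0.2842  0.0628] [0.0003 0.0003]
queued [ 0.60664056 -0.2870532   0.06255491] 0.046710125377179494 -6.929033310918114
(array([166.3538961 , 100.45454545]), np.int32(308)) (array([ 17.38888889, 253.82986111]), np.int32(288)) [0.5202 0.1547 0.0945] [0.0003 0.0003] [0.5204 0.1552 0.094 ]
(array([202.43046358, 100.35430464]), np.int32(302)) (array([ 53.12, 254.  ]), np.int32(300)) [0.5206 0.1085 0.0963] [0.0002 0.0002] [0.5205 0.1093 0.094 ]
carrier [0.52040865 0.13162817 0.09540127] 0.04626688376834747 90.55000315031171
(np.float32(25.237177), np.float64(-0.27599999999999997), np.float64(-0.12217304763960307)) -7.0 [14. 40. 13. 41. 33. 11.]
```

The numbers agree: lens tops at 0.0626 and 0.095 (expected 0.060 and 0.094), channel yaw -7°, channel line y=-0.276 at x=0.5. Next I'll grasp the carrier and bring it above the channel, then look again.

```bash
python3 - <<'E'
from h import *
import pickle
g=[.5203,.1322]
o=down(np.pi/2+.0085)
bot.reach([*g,.17],o);bot.servo_line([*g,.063],.15);print(bot.get_contact_force())
bot.grab(60);print(bot.get_width(),bot.get_ee_pos(),bot.get_contact_force(),bot.get_gripper_force())
bot.servo_line([*g,.17],.12);print(bot.get_width(),bot.get_contact_force())
bot.reach([.507,-.277,.17],down(np.deg2rad(-7)));bot.servo_line([.507,-.277,.075],.15)
bot.wait(.2);p=bot.read_camera("wrist");cv2.imwrite("pics/g.png",p["pixels"]);pickle.dump(p,open("g.pkl","wb"))
print(bot.get_ee_pos(),bot.get_contact_force(),bot.get_moment(),bot.get_clock())
E
```

```text
[ 0.52616064 -0.66489034  0.35916559]
0.0464816298559875 [0.52126602 0.13226011 0.0642068 ] [-1.65059497 -0.1935769   5.79773886] 62.65861630439758
0.046162838958632664 [-0.47418639 -0.75177305 -2.79294077]
[ 0.50761713 -0.27747592  0.07610108] [ 0.19365741  0.3749534  -3.04523877] [-0.06961199 -0.0031917   0.06520529] 33.3583
```

View pics/g.png

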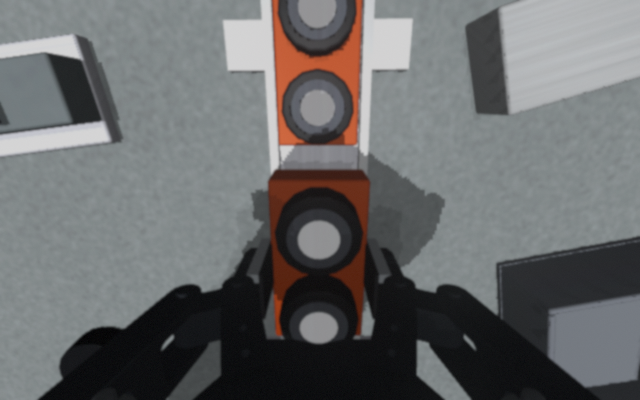

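The held carrier sits centred over the channel: plate at columns 270–368, rails 268–368, and both lens rows at column ~318. Its height and lead gap are also fine. Lowering now.

```bash
python3 - <<'E'
from h import *
x,y=.507,-.277
a=np.deg2rad(-7);u=np.array([np.cos(a),np.sin(a)])
bot.servo_line([x,y,.034],.10);print(bot.get_ee_pos(),bot.get_contact_force())
z=.034
for i in range(9):
    z-=.001;bot.servo_line([x,y,z],.03);f=bot.get_contact_force();print(round(z,4),np.round(f,1),np.round(bot.get_ee_pos()[2],4))
    if f[2]>2: break
print(bot.get_clock(),bot.get_width())
f0=np.array(bot.get_contact_force())[:2]@u
s=0
for i in range(16):
    s+=.0015;bot.servo_line([*(np.array([x,y])+s*u),z],.04);f=np.array(bot.get_contact_force());print(round(s,4),f.round(1),np.round((np.array(bot.get_ee_pos()[:2])-[x,y])@u,4))
    if f[:2]@u-f0<-7 or f[2]>15: break
print(bot.get_clock())
E
```

```text
[ 0.50702456 -0.27700885  0.03391895] [ 0.03120185 -0.77484759 -1.37760321]
0.033 [-0.1 -1.  -3.4] 0.0337
0.032 [ 1.1 -0.1 -2.6] 0.0321
0.031 [ 0.2  0.8 -3. ] 0.0309
0.03 [ 0.6  1.4 -0.2] 0.0303
0.029 [-3.3  2.1  7.2] 0.0302
35.1667 0.04628936759008411
0.0015 [-3.8  2.   7.7] 0.0017
0.003 [-3.   1.1  7. ] 0.0033
0.0045 [-4.8  0.8  6.5] 0.0047
0.006 [-3.2  0.1  6.8] 0.0063
0.0075 [-3.7  1.2  5.4] 0.0078
0.009 [-3.2  1.1  6. ] 0.0093
0.0105 [-4.6  1.   7.6] 0.0105
0.012 [-9.5  0.8 10.4] 0.0109
0.0135 [-15.4   1.6  15.8] 0.0109
37.4167
```

```bash
python3 - <<'E'
from h import *
import pickle
b=np.array([.507,-.277]);a=np.deg2rad(-7);u=np.array([np.cos(a),np.sin(a)])
P=lambda s,z:[*(b+s*u),z]
bot.open_gripper();print(bot.get_contact_force())
q=bot.get_ee_pos();bot.servo_line([q[0],q[1],.11],.2)
bot.servo_line(P(-.07,.11),.2);bot.grab(20);bot.servo_line(P(-.07,.034),.15)
f0=np.array(bot.get_contact_force());print(f0)
bot.servo_line(P(-.052,.034),.08);s=-.052
for i in range(16):
    s+=.0012;bot.servo_line(P(s,.034),.04);f=np.array(bot.get_contact_force())-f0;print(round(s,4),f.round(1),np.round((np.array(bot.get_ee_pos()[:2])-b)@u,4))
    if f[:2]@u<-9: break
bot.servo_line(P(-.07,.034),.1);bot.servo_line(P(-.07,.15),.25);bot.open_gripper()
bot.reach([.54,-.28,.27],down(a));p=bot.read_camera("wrist");cv2.imwrite("pics/f.png",p["pixels"]);pickle.dump(p,open("f.pkl","wb"))
print(bot.get_clock())
E
```

```text
[-0.78013856  0.17887671 -0.91242174]
[0.79685439 0.58081856 0.15138041]
-0.0508 [-1.5 -0.9 -0.6] -0.051
-0.0496 [-0.7 -1.4 -0.3] -0.0497
-0.0484 [-0.7 -0.1  0.6] -0.0483
-0.0472 [-0.8 -0.3  0.2] -0.0471
-0.046 [-0.8 -0.1 -0.6] -0.046
-0.0448 [-6.9 -0.2  3.7] -0.0458
-0.0436 [-10.9   0.3   8. ] -0.0457
45.1083
```

View pics/f.png

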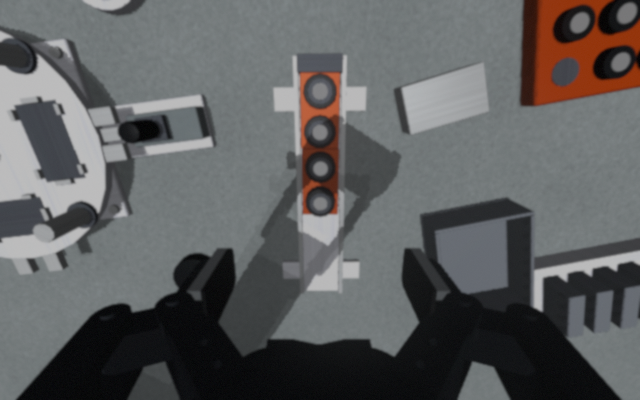

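The picture shows both carriers closed up in the channel, lenses at rows 91, 131, 167 and 202, against the stop at row 72. The lens cap and gauge block are where they were. Handing in.

```bash
python3 -c "
from station import bot
print(bot.finish_job())"
```

```text
the job is handed in; nothing more can be done
None
```

The job is handed in at about 45 s: the dial is turned one station and locked again, and the loaded carrier lies in the outfeed channel, lenses up and with no visible gap to the waiting carrier, which is at its end stop.

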